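# Turn the sample carousel and load the jar

### The arm

A 6-joint arm with a two-finger parallel gripper is mounted at the origin on the work surface. World frame = base frame: x ahead of the robot, y to its left, z up, the work surface at z = 0. Lengths are in mm, angles in degrees, forces in N, time in s.
With the tool pointing down it reaches from about 325 to 925 mm from the base axis. Payload 3.1 kg.
Tool frame: the origin (TCP) lies at the very end of the fingers, on their centre line; the grasp point (between the pads) lies grasp_offset behind it (grasp_offset is the distance from the TCP to the grasp point, in mm); z points along the fingers, x is the direction in which the jaws open and shut, and the axes are right-handed (so a half turn about z gives the same grasp; the last joint's range is limited). The gripper opens to 85 mm and grips with 20 to 120 N. Pads are 22 mm wide; open, the fingers measure 114 mm over their backs; the gripper's body (76 mm by 85 mm) begins 54 mm behind the grasp point. The pads swing forward as they close: fully open they stand 13 mm farther back than shut.
Start: joints at [70.405, 12.427, 92.441, -0, 75.132, -6.429], TCP at [142.344, 608.586, 231.3] pointing down, gripper open.
Joint ranges: [-157.48, 157.48], [-44.54, 120.13], [17.64, 146.25], [-64.5, 244.5], [7.68, 150.69], [-147.95, 147.95]. Speed limits (degrees/s): [159.86, 159.86, 180, 180, 180, 180].

### API

Orientations are given as [roll, pitch, yaw] about the fixed x, y, z axes, in that order (R = Rz(yaw) Ry(pitch) Rx(roll)).
In Python, from station import * gives the robot as it stands. Calls block until the motion is done:
- goto(position, orientation): joint-space move of the TCP to a pose.
- move_l(position, attitude=None, speed=150): straight line of the TCP; attitude=None keeps the orientation; speed is the mean speed in mm/s.
- move_j(angles): joint-space move.
- grip(opening, squeeze=None): finger opening in mm; squeeze is the grip in N (None keeps the last); returns when the fingers have stopped.
- wait(seconds).
- solve_ik(position, orientation): joint angles nearest the present ones, or None.
- get_obs(): the state.
- get_image(name): name is "side" or "top" or "wrist"; returns the picture (420x560x3 uint8, red, green, blue); there is no depth.
- get_calibration(name): a dict with "fx", "fy", "cx", "cy" (pixels), "R" (3x3) and "t" (3): a world point X has camera coordinates R X + t; the wrist camera has in their place "mount" (4x4, takes a point from camera to tool coordinates, whose origin is the TCP and whose axes are the tool frame's). Camera axes: x right, y down, z forward; pixel columns grow to the right and rows downward; lengths in mm; the calibration is good to about 2 mm. The wrist camera is an equidistant fisheye: a pixel r from the principal point sees the ray r / f radians off the axis. A picture is of the moment at which its call begins: read the wrist's pose just before it. get_calibration takes no time and is no camera call.
A pose or a line that the arm cannot do raises Unreachable and nothing moves.
- sign_off(): hands the job in, once; it reports no verdict.
Trained networks look in the newest picture that a camera, given by its name, has taken for a name from the list of things; names that differ only in an ending like _2 or _b are one class to them, and where a whole thing is asked for, a point or a joint stands for the part that bears it (a point fixed in the world has none). Each returns a list of dicts, best first, with "score" (0 to 1); they miss things now and then, are a little off and sometimes report something else, mostly with a low value. They report only what shows in the picture. A call takes as long as a camera call. They do not tell look-alikes from the thing itself.
- spot_in(name, camera): "extent" ([centre column, centre row, width, height] in pixels, round what is visible of it).
- regions_of(name, camera): "region" (420x560 bool, what is visible of it) and "extent" ([centre column, centre row, width, height] in pixels, round what is visible of it).
The state is a dict: "t": time; "joint_pos": joint angles; "qvel": joint speeds; "effort": joint torques, N m; "tcp_pos": TCP position; "ee_rot": TCP orientation; "wrist_force": force on the tool from outside, world axes, zero at the start; "moment": the same for the moment, N m; "grip_width": finger opening in mm.
Only numpy, scipy, OpenCV 4.12 (cv2) and the standard library are available. Lean on these libraries where they do the work, as an engineer would, in place of code of your own. Each camera call takes 0.05 s, during which the arm holds its last target.

### The job

Turn the sample carousel by its top handle until its empty wide pocket stands at the loading arrow, then let go of the handle. Pick up the capped sample jar of the same kind as the three already in the carousel, set it upright on the bottom of that wide pocket without dropping it, and leave it there with the pocket still at the arrow.

Things in the scene. Friction and masses are not known exactly. Their poses are not given: they have to be found in the camera images.
- jar_mid (a point): Upright sample jar, 44 mm across, 70 mm tall, 0.08 to 0.17 kg, amber glass, paper label, white cap as wide as the jar; loose on the bench left of the carousel, like the three fixed in it. A taller bottle (56 mm across, 115 tall) and a thin vial (24 across, 55 tall) near it are not wanted. Point: the jar's centre, 35 mm above its underside; z up.
- handle (a point): Black bar over the carousel's axis, 64 mm long, 14 thick, 40 tall, top 166 mm above the bench (fixed jars: 136). Point: bar centre, on the upright turning axis, 146 mm up. x along the bar, -x towards the wide pocket. It turns deck and pockets against light friction (0.1 N m) and stays where left. The wide pocket starts 0.5 to 1.35 rad anticlockwise (from above) of the arrow: turn clockwise.
- pocket (a point): Empty wide pocket on the turning deck: black round collar 22 mm high, 66 mm inside and 72 mm outside diameter, open on top, 100 mm from the turning axis. Point: centre of its floor, 66 mm above the bench. Of five pockets, 72 degrees apart, three like it hold fixed jars and one is empty but narrow (26 mm inside): the jar does not fit there.
- loading_point (a point): Fixed loading point, where the wide pocket's centre must stand: 100 mm from the turning axis on the robot's side, at deck height (66 mm above the bench), in line with the dark raised arrowhead on the lug of the carousel's fixed base. The arrowhead is 150 to 178 mm from the axis, its top 68 mm above the bench; the lug juts out to 195 mm.
There are look-alikes about, which are no part of the job. What is shaped like the part that bears jar_mid but blue is not meant.

How it is judged (in metres and radians):
On the way:
1. the empty wide pocket has been turned to the loading point (centre within 20 mm) while the jar is still away from it (more than 80 mm) (horizontal distance between pocket and loading_point below 0.02 m and horizontal distance between jar_mid and pocket above 0.08 m), for 0.2 s.
At the end, for the whole second after the job is handed in: The jar stands at rest in the wide pocket: upright within 10 degrees, its centre within 15 mm of the pocket's axis and 29 to 41 mm above the pocket's floor (standing on it), and the pocket's centre is within 20 mm (about 11 degrees of turn) of the loading point (horizontal distance between pocket and loading_point below 0.02 m and horizontal distance between jar_mid and pocket below 0.015 m and z of jar_mid in the frame of pocket between 0.029 and 0.041 m and angle between jar_mid's own z axis and vertical below 0.17 rad and linear speed of jar below 0.03 m/s); the robot touches nothing.
It fails at once if the jar is dropped (moves faster than 0.9 m/s, a fall of over 40 mm, with no finger touching it) (contact force between the fingers and jar below 0.05 N and linear speed of jar above 0.9 m/s).
It also fails if it takes over 51 s, if anything falls off the work surface, if the arm or the gripper's body presses on something with over 40 N, if the wrist force passes 120 N, or if a joint passes its speed limit or range.

## Working session

There is one attempt and no reset: what is moved stays moved. The work goes in short steps, each a Python script; the robot and the scene stay as the last script left them, time stands still between calls to the robot, and variables do not carry over. Pictures are saved under pics/ and viewed, and the job is handed in when it is done.

```bash
mkdir -p pics; ls; python3 - <<'E'
from station import *
import cv2
o=get_obs(); print(o)
for n in("side","top","wrist"):
    im=get_image(n); cv2.imwrite(f"pics/{n}0.png",im[:,:,::-1]); c=get_calibration(n); print(n,c)
E
```

```text
pics
{'t': 0.0, 'joint_pos': array([ 7.04058599e+01,  1.24776411e+01,  9.25302139e+01,  2.70015611e-03,
        7.51336298e+01, -6.42920854e+00]), 'qvel': array([ 0.04121473,  0.06417197, -0.04984236, -0.02754501, -0.08807393,
       -0.02729923]), 'effort': array([-1.23041362e-03, -3.96844196e+01, -3.03854048e+01, -1.65153233e-04,
        9.82801634e-03, -8.63932499e-07]), 'tcp_pos': array([142.0359115 , 607.78755983, 229.94291882]), 'ee_rot': array([-1.79981565e+02,  1.40303023e-01,  7.68343950e+01]), 'wrist_force': array([-0.17750884,  0.3700934 ,  0.24546404]), 'moment': array([ 0.01245821, -0.00539461, -0.00734939]), 'grip_width': 85.5996733427523}
side {'fx': 419.1465817709204, 'fy': 419.1465817709204, 'cx': 276.82342136358864, 'cy': 204.60035261276272, 'R': array([[ 0.77394977, -0.63301086, -0.01729176],
       [-0.44073348, -0.51885284, -0.73249282],
       [ 0.45470404,  0.57453371, -0.68055511]]), 't': array([-372.49207499,  370.30986327,  617.33415763])}
top {'fx': 515.8339990824275, 'fy': 515.8339990824275, 'cx': 281.9979355814274, 'cy': 207.91257418378987, 'R': array([[-0.01312427, -0.99967809, -0.02171328],
       [-0.98024858,  0.01714861, -0.1970245 ],
       [ 0.19733343,  0.01869861, -0.98015809]]), 't': array([ 115.15648979,  585.43122223, 1132.07927437])}
wrist {'fx': 325.19226210127806, 'fy': 325.19226210127806, 'cx': 280.137151880271, 'cy': 208.7325788218314, 'mount': array([[ 9.99999793e-01, -6.33231524e-04, -1.16991698e-04,
        -4.44890722e-01],
       [ 6.41692415e-04,  9.64719575e-01,  2.63278806e-01,
        -6.63644291e+01],
       [-5.38522583e-05, -2.63278827e-01,  9.64719781e-01,
        -1.42712655e+02],
       [ 0.00000000e+00,  0.00000000e+00,  0.00000000e+00,
         1.00000000e+00]])}
```

View pics/top0.png

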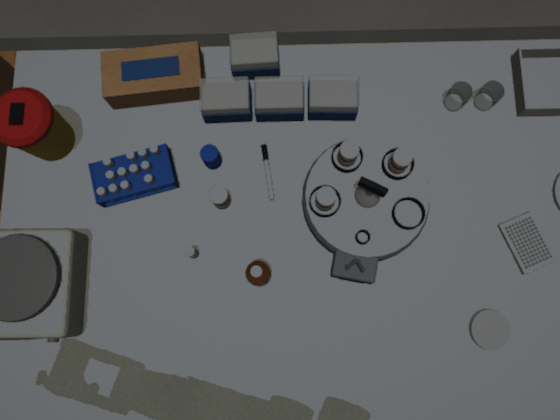

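View pics/side0.png

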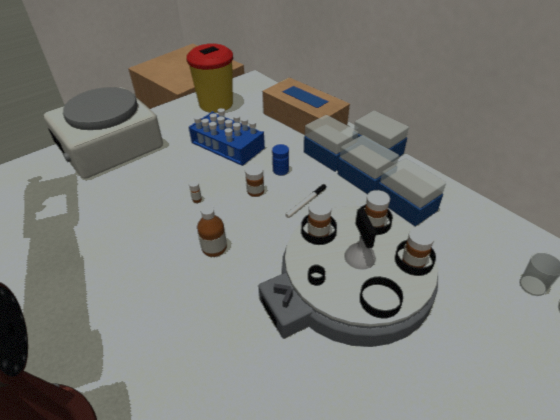

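View pics/wrist0.png

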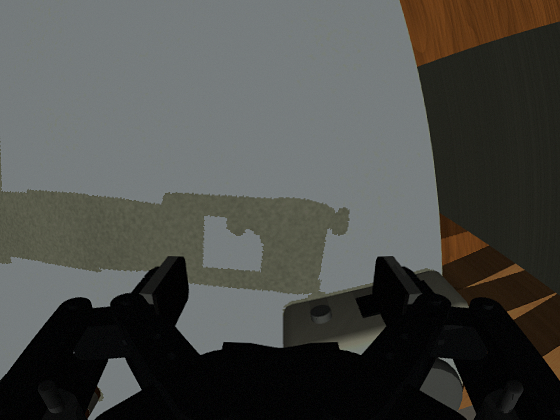

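```bash
python3 - <<'E'
from station import *
for c in("top","side"):
  for n in("jar_mid","handle","pocket"):
    try: print(c,n,[(round(d["score"],2),[round(float(v),1) for v in d["extent"]]) for d in spot_in(n,c)])
    except Exception as e: print(c,n,e)
try: print(grasp_offset)
except Exception as e: print(e)
E
```

```text
top jar_mid [(0.98, [208.4, 157.1, 20.0, 24.3]), (0.92, [218.7, 198.2, 23.0, 28.5])]
top handle [(0.76, [367.7, 197.7, 127.6, 120.6])]
top pocket [(0.97, [366.4, 196.8, 124.9, 118.5])]
side jar_mid [(0.98, [279.0, 160.4, 17.6, 33.1]), (0.94, [254.5, 181.2, 21.0, 30.7])]
side handle [(0.88, [361.6, 258.9, 153.4, 135.7]), (0.15, [347.9, 270.1, 183.7, 158.5])]
side pocket [(0.66, [362.1, 257.0, 153.6, 135.8])]
18.700000000000003
```

Candidates in the top view: blue look-alike (209,157), white-capped amber jar (220,196), tall bottle (258,272), thin vial (194,252). I choose (220,196) and check it in a crop.

```bash
cat > h.py <<'E'
from station import *
import numpy as np, cv2
def onplane(cam,u,v,z):
    c=get_calibration(cam); R=np.array(c["R"]);t=np.array(c["t"])
    d=R.T@np.array([(u-c["cx"])/c["fx"],(v-c["cy"])/c["fy"],1]); o=-R.T@t
    return o+d*(z-o[2])/d[2]
def proj(cam,X):
    c=get_calibration(cam); p=c["R"]@np.array(X)+c["t"]
    return np.array([c["fx"]*p[0]/p[2]+c["cx"],c["fy"]*p[1]/p[2]+c["cy"]])
def tri(us,vs,ut,vt):
    A=[];b=[]
    for cam,u,v in(("side",us,vs),("top",ut,vt)):
        c=get_calibration(cam); R=np.array(c["R"]);t=np.array(c["t"])
        d=R.T@np.array([(u-c["cx"])/c["fx"],(v-c["cy"])/c["fy"],1]); d/=np.linalg.norm(d);o=-R.T@t
        P=np.eye(3)-np.outer(d,d);A.append(P);b.append(P@o)
    return np.linalg.lstsq(np.vstack(A),np.hstack(b),rcond=None)[0]
E
python3 - <<'E'
import cv2,numpy as np
a=cv2.imread("pics/top0.png");b=cv2.imread("pics/side0.png")
x=cv2.resize(a[120:300,170:270],None,fx=3.3,fy=3.3,interpolation=cv2.INTER_CUBIC)
y=cv2.resize(b[130:270,170:310],None,fx=3.3,fy=3.3,interpolation=cv2.INTER_CUBIC)
H=594
y=cv2.copyMakeBorder(y,0,H-y.shape[0],0,0,cv2.BORDER_CONSTANT)
cv2.imwrite("pics/c1.png",np.hstack([x,y])[:,:800])
cv2.imwrite("pics/c2.png",cv2.resize(a[130:290,295:440],None,fx=3.7,fy=3.7,interpolation=cv2.INTER_CUBIC))
E
```

```text
(no output)
```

View pics/c1.png

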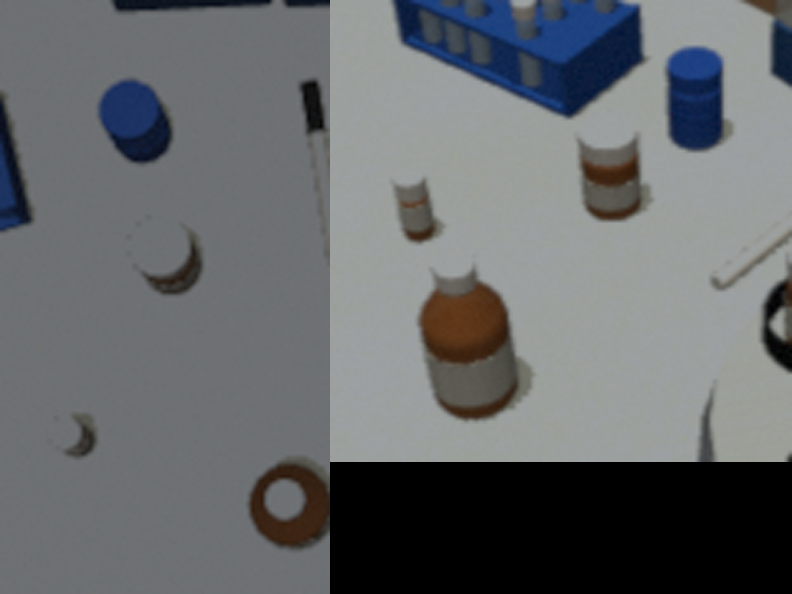

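View pics/c2.png

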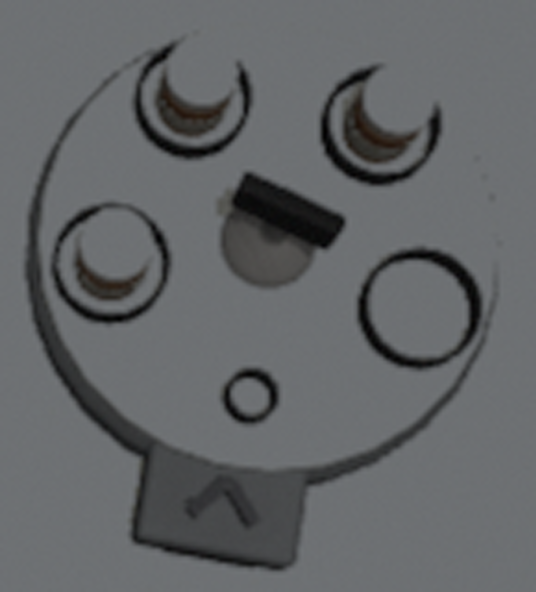

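```bash
python3 - <<'E'
from h import *
from scipy.optimize import least_squares
# jar from bbox in both views
an=np.linspace(0,2*np.pi,60)
def bbox(cam,x,y):
    P=np.array([proj(cam,[x+22*np.cos(a),y+22*np.sin(a),z]) for a in an for z in(0,70)])
    lo,hi=P.min(0),P.max(0); return np.r_[(lo+hi)/2,hi-lo]
T=[218.7,198.2,23.0,28.5];S=[254.5,181.2,21.0,30.7]
for nm,f in(("both",lambda p:np.r_[bbox("top",*p)-T,bbox("side",*p)-S]),("top",lambda p:bbox("top",*p)-T),("side",lambda p:bbox("side",*p)-S)):
    r=least_squares(f,[600,200]);print(nm,r.x,r.fun.round(1))
cr=lambda u,v:((u+.5)/3.7+295-.5,(v+.5)/3.7+130-.5)
rings=[(420,307),(381,123),(193,98),(112,263),(250,396)]
W=np.array([onplane("top",*cr(*p),80)[:2] for p in rings]);print(W)
def f(p): return np.r_[[p[:2]+100*np.array([np.cos(p[2]+i*2*np.pi/5),np.sin(p[2]+i*2*np.pi/5)])-W[i] for i in range(5)]].ravel()
r=least_squares(f,[600,-100,-1.7]);print("axis",r.x,np.degrees(r.x[2]),r.fun.round(1))
ax=r.x[:2]
hc=[onplane("top",*cr(*p),166)[:2] for p in((251,180),(335,237))];print("handle",hc,np.mean(hc,0))
for p in((222,480),(190,512),(252,522),(135,538),(292,568)):
    q=onplane("top",*cr(*p),68)[:2]; print("arrow",q,np.linalg.norm(q-ax),np.degrees(np.arctan2(*(q-ax)[::-1])))
print("axis->base",np.degrees(np.arctan2(*(-ax)[::-1])))
E
```

```text
Traceback (most recent call last):
  File "h.py", line 8, in proj
    c=get_calibration(cam); p=c["R"]@np.array(X)+c["t"]
ValueError: time passes only in moves, steps and waits
```

```bash
sed -i '2a _gc=get_calibration\n_cc={}\ndef get_calibration(n):\n    if n not in _cc: _cc[n]=_gc(n)\n    return _cc[n]' h.py; cat > m.py <<'E'
from h import *
from scipy.optimize import least_squares
an=np.linspace(0,2*np.pi,60)
def bbox(cam,x,y):
    P=np.array([proj(cam,[x+22*np.cos(a),y+22*np.sin(a),z]) for a in an for z in(0,70)])
    lo,hi=P.min(0),P.max(0); return np.r_[(lo+hi)/2,hi-lo]
T=[218.7,198.2,23.0,28.5];S=[254.5,181.2,21.0,30.7]
for nm,f in(("both",lambda p:np.r_[bbox("top",*p)-T,bbox("side",*p)-S]),("top",lambda p:bbox("top",*p)-T),("side",lambda p:bbox("side",*p)-S)):
    r=least_squares(f,[600,200]);print(nm,r.x,r.fun.round(1))
cr=lambda u,v:((u+.5)/3.7+295-.5,(v+.5)/3.7+130-.5)
rings=[(420,307),(381,123),(193,98),(112,263),(250,396)]
W=np.array([onplane("top",*cr(*p),80)[:2] for p in rings]);print(W)
def f(p): return np.r_[[p[:2]+100*np.array([np.cos(p[2]+i*2*np.pi/5),np.sin(p[2]+i*2*np.pi/5)])-W[i] for i in range(5)]].ravel()
r=least_squares(f,[600,-100,-1.7]);print("axis",r.x,np.degrees(r.x[2]),r.fun.round(1))
ax=r.x[:2]
hc=[onplane("top",*cr(*p),166)[:2] for p in((251,180),(335,237))];print("handle",hc,np.mean(hc,0))
for p in((222,480),(190,512),(252,522),(135,538),(292,568)):
    q=onplane("top",*cr(*p),68)[:2]; print("arrow",q,np.linalg.norm(q-ax),np.degrees(np.arctan2(*(q-ax)[::-1])))
print("axis->base",np.degrees(np.arctan2(*(-ax)[::-1])))
E
python3 m.py
```

```text
both [618.02099039 253.91380197] [ 0.8 -0.2 -0.4 -4.  -0.7 -1.2 -1.4  3. ]
top [617.83769005 255.90696725] [-0.  -0.2 -0.3 -4. ]
side [616.94855124 249.9138008 ] [-0.1 -0.2 -1.3  3.1]
[[ 567.23509389 -178.32274304]
 [ 683.91913917 -161.33072019]
 [ 702.38380185  -45.48034674]
 [ 597.96681025    8.10152261]
 [ 514.27379132  -72.75115814]]
axis [613.15572729 -89.9566891   -2.04999098] -117.4558314169254 [-0.2 -0.4 -0.6  0.1  0.2  0.2  0.3  0.8  0.2 -0.8]
handle [array([626.66373365, -67.02234755]), array([ 592.37977822, -113.11273151])] [609.52175593 -90.06753953]
arrow [464.94892916 -55.24262032] 152.2180067672056 166.81741491888525
arrow [445.92652942 -35.1830583 ] 175.97089319739803 161.86450081458568
arrow [439.36349425 -72.24503149] 174.6924242249595 174.18091579887195
arrow [430.80763213  -1.53015284] 202.6575439602928 154.12974110369836
arrow [411.55149893 -94.95577778] 201.66619890857987 -178.57955360563525
axis->base 171.65362188279815
```

The crops show the amber jar with paper label and white cap at (220,196), and the wide pocket ring at (408,213). The five rings fit a carousel to under 1 mm: axis (613.2,−90.0), pocket at −117.5°, arrow at about 167.6°. That is a 1.31 rad clockwise turn, which fits the 0.5–1.35 range. Next I turn the handle.

```bash
python3 - <<'E'
from h import *
ax=[613.2,-90.0]
grip(60)
goto([*ax,235],[180,0,-27.5])
move_l([*ax,135],speed=120)
o=get_obs();print(o["t"],o["tcp_pos"],o["ee_rot"],o["wrist_force"])
w=get_image("wrist");cv2.imwrite("pics/w1.png",w[:,:,::-1])
print(grip(0,30)); o=get_obs();print(o["t"],o["grip_width"],o["wrist_force"],o["moment"])
E
```

```text
4.7667 [614.05860492 -90.19585109 136.05750317] [-1.79972554e+02 -1.09284611e-01 -2.75022907e+01] [0.48130197 0.08995148 0.29522382]
False
5.3 13.659333264491755 [-5.90920604  3.21655858  5.84932138] [0.34816257 0.75354109 0.05718442]
```

View pics/w1.png

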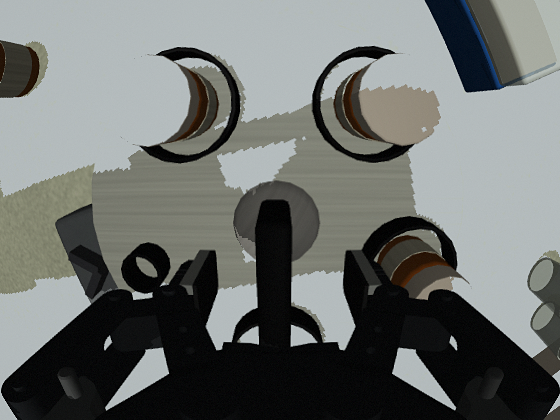

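The bar sits centred between the pads (column 275), aligned with them, and was gripped at 13.7 mm. Now I turn it.

```bash
python3 - <<'E'
from h import *
ax=[613.2,-90.0]
for k in range(1,7):
    goto([*ax,135],[180,0,-27.5-74.9*k/6])
wait(0.2)
o=get_obs();print(o["t"],o["tcp_pos"],o["ee_rot"],o["wrist_force"],o["moment"],o["grip_width"])
grip(60)
move_l([*ax,240],speed=150)
goto([618,253.5,200],[180,0,77.6])
wait(0.2)
o=get_obs();print(o["t"],o["tcp_pos"],o["ee_rot"])
for n in("wrist","top","side"): cv2.imwrite(f"pics/{n}2.png",get_image(n)[:,:,::-1])
for c in("top","side","wrist"): print(c,[(round(d["score"],2),[round(float(v),1) for v in d["extent"]]) for d in spot_in("jar_mid",c)])
a=cv2.imread("pics/top2.png");cv2.imwrite("pics/c3.png",cv2.resize(a[130:290,295:440],None,fx=3.7,fy=3.7,interpolation=cv2.INTER_CUBIC))
E
```

```text
7.45 [612.39437409 -90.68019766 135.66028596] [ 1.79902899e+02 -6.12233831e-02 -1.02145105e+02] [-5.49705028 -2.37677287  4.452224  ] [ 0.06742536  0.61441791 -0.1303391 ] 13.488471786333454
11.225 [618.15723491 253.12189091 200.07366733] [1.79992772e+02 1.97107114e-05 7.75634350e+01]
top []
side [(0.77, [253.1, 180.1, 19.1, 29.6]), (0.69, [280.3, 160.7, 15.8, 30.3])]
wrist [(0.89, [280.6, 196.9, 49.9, 60.2]), (0.83, [324.0, 281.0, 46.8, 64.8])]
```

View pics/c3.png

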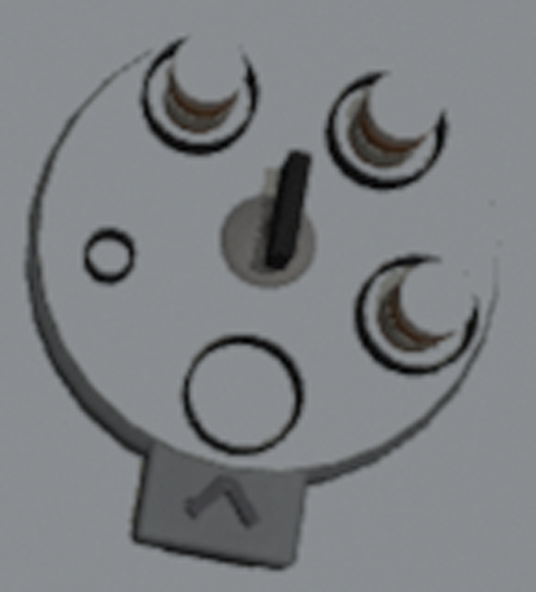

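View pics/wrist2.png

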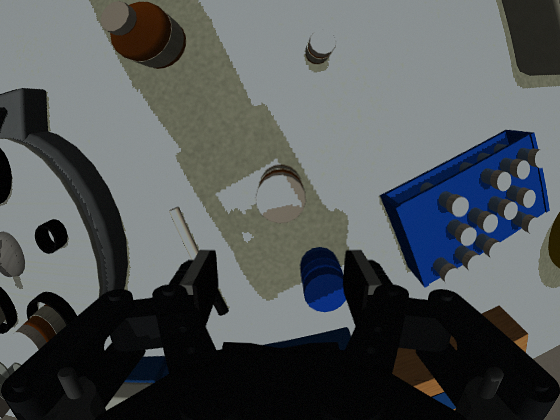

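```bash
python3 - <<'E'
from h import *
from scipy.optimize import least_squares
from scipy.spatial.transform import Rotation as Ro
cr=lambda u,v:((u+.5)/3.7+295-.5,(v+.5)/3.7+130-.5)
rings=[(242,396),(416,315),(386,130),(200,94),(109,256)]
W=np.array([onplane("top",*cr(*p),80)[:2] for p in rings])
def f(p): return np.r_[[p[:2]+100*np.array([np.cos(p[2]+i*2*np.pi/5),np.sin(p[2]+i*2*np.pi/5)])-W[i] for i in range(5)]].ravel()
r=least_squares(f,[600,-100,2.9]);print("axis",r.x,np.degrees(r.x[2]),r.fun.round(1))
print("pocket",W[0], r.x[:2]+100*np.array([np.cos(r.x[2]),np.sin(r.x[2])]))
c=get_calibration("wrist");M=np.array(c["mount"])
o=get_obs();R=Ro.from_euler("xyz",o["ee_rot"],degrees=True).as_matrix();T=np.eye(4);T[:3,:3]=R;T[:3,3]=o["tcp_pos"]
inv=np.linalg.inv(T@M)
def pw(X):
    p=inv[:3,:3]@X+inv[:3,3];rr=np.hypot(p[0],p[1]);th=np.arctan2(rr,p[2]);return np.array([c["cx"]+c["fx"]*th*p[0]/rr,c["cy"]+c["fy"]*th*p[1]/rr])
an=np.linspace(0,2*np.pi,60)
def bbox(P):
    lo,hi=P.min(0),P.max(0); return np.r_[(lo+hi)/2,hi-lo]
g=lambda p:bbox(np.array([pw(np.array([p[0]+22*np.cos(a),p[1]+22*np.sin(a),z])) for a in an for z in(0,70)]))-[280.6,194,50,57.5]
r=least_squares(g,[618,253]);print("jar wrist",r.x,r.fun)
E
python3 -c "
import cv2;a=cv2.imread('pics/wrist2.png');cv2.imwrite('pics/c4.png',cv2.resize(a[140:320,200:380],None,fx=3,fy=3,interpolation=cv2.INTER_NEAREST))"
```

```text
axis [612.66465363 -89.56332728   2.92587122] 167.64007220030913 [ 0.6 -0.2 -0.2 -0.3 -0.2 -0.1 -0.6  0.5  0.4  0.1]
pocket [514.35212226 -67.93040298] [514.98243127 -68.15810747]
jar wrist [617.74393488 253.45424653] [ 1.30223322e-03 -3.18444451e-01  8.94984746e-01  2.45897886e+00]
```

View pics/c4.png

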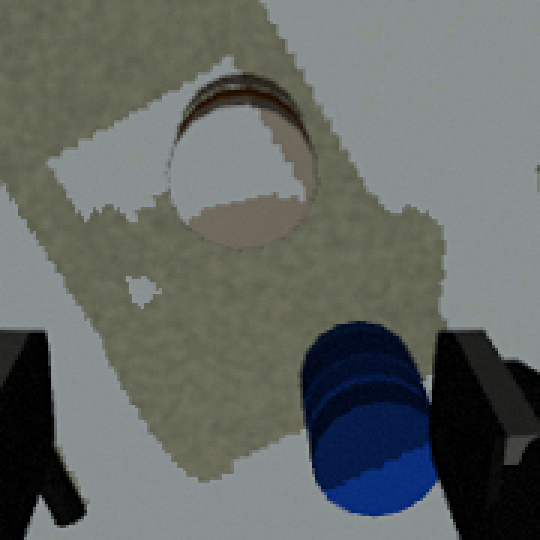

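The ring is now centred in line with the arrow: pocket at 167.64° against the arrow's 167.6°. The jar measured from the wrist at (617.8,253.5), which agrees with the other views. Next I grasp it.

```bash
python3 - <<'E'
from h import *
print("blue",onplane("top",208.4,157.1,35))
grip(66)
move_l([617.8,253.5,110],speed=150)
move_l([617.8,253.5,28],speed=80)
o=get_obs();print(o["t"],o["tcp_pos"],o["wrist_force"])
print(grip(0,40)); o=get_obs();print(o["t"],o["grip_width"],o["wrist_force"])
move_l([617.8,253.5,60],speed=60)
wait(0.2)
o=get_obs();print(o["t"],o["tcp_pos"],o["grip_width"],o["wrist_force"])
for n in("wrist","side"): cv2.imwrite(f"pics/{n}3.png",get_image(n)[:,:,::-1])
E
```

```text
blue [720.26806477 282.69559469  35.        ]
13.6833 [618.56057992 253.73638121  28.87597404] [-0.47387209  0.65518835  0.34949158]
False
14.0083 42.77885493058387 [ 0.4056566  -1.12657702  3.10565597]
14.8917 [617.25853196 253.36889613  59.2892103 ] 43.330222498972866 [ 0.19224897 -0.46144228 -0.82331136]
```

View pics/wrist3.png

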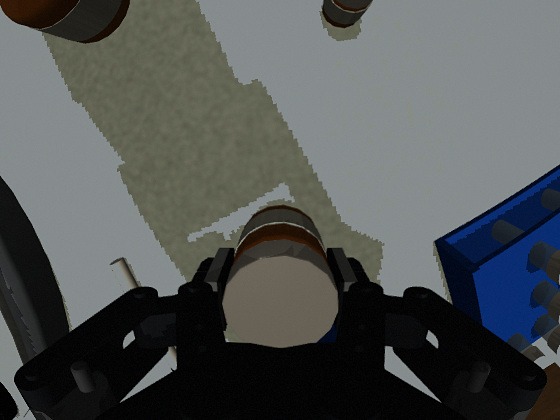

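View pics/side3.png

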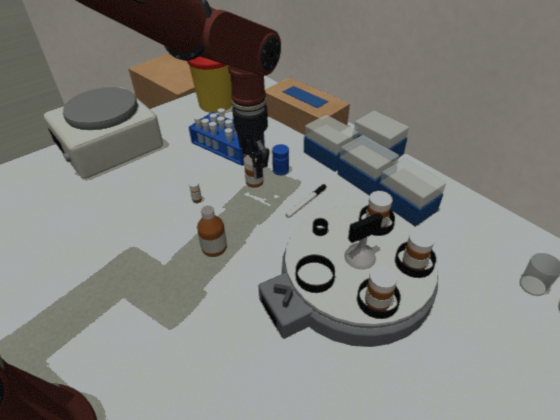

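The jar is held upright between the pads at 43 mm. In the side view the wide pocket at (315,272) is at the arrow. Next I carry the jar over.

```bash
python3 - <<'E'
from h import *
p=np.array([515.2,-68.3])+2*np.array([.977,-.215]); print(p)
move_l([617.8,253.5,190],speed=150)
move_l([*p,190],[180,0,77.6],speed=130)
move_l([*p,130],speed=80)
wait(0.3)
o=get_obs();print(o["t"],o["tcp_pos"],o["grip_width"],o["wrist_force"])
for n in("wrist","side","top"): cv2.imwrite(f"pics/{n}4.png",get_image(n)[:,:,::-1])
a=cv2.imread("pics/side4.png")[160:360,240:460];cv2.imwrite("pics/c5.png",cv2.resize(a,None,fx=3,fy=3,interpolation=cv2.INTER_CUBIC))
E
```

```text
[517.154 -68.73 ]
19.9583 [517.54370129 -68.82006185 130.56476189] 43.234825895084946 [-0.33891006 -0.76278508 -0.07247168]
```

View pics/wrist4.png

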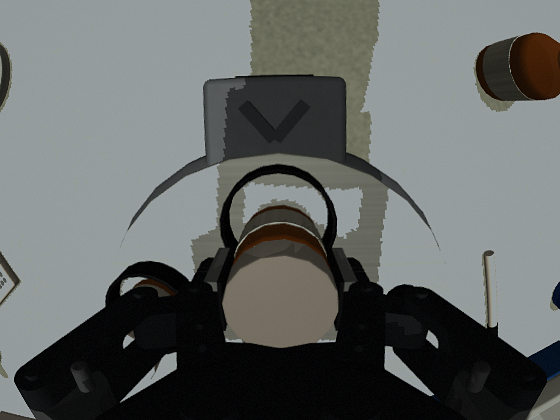

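View pics/c5.png

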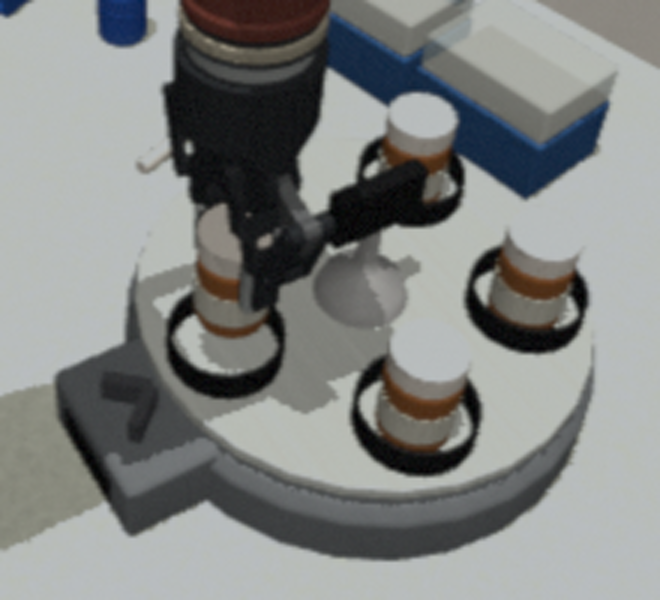

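The ring spans columns 220–337 (centre 278.5) and the jar centre is at 280.5. Along the other direction the ring's far edge (row 166) puts the pocket centre about 5 mm on the −y side of the tool, and the jar about 4 mm the same way. They are aligned within about 1 mm, so I lower.

```bash
python3 - <<'E'
from h import *
p=[517.15,-68.73]
move_l([*p,100],speed=50)
o=get_obs();print(o["t"],o["tcp_pos"],o["wrist_force"])
for z in(97,96,95.5,95,94.5,94,93.5):
    move_l([*p,z],speed=15); wait(0.15)
    o=get_obs();print(z,o["tcp_pos"].round(1),o["wrist_force"].round(2),round(o["grip_width"],1))
    if o["wrist_force"][2]>2.5: break
for n in("wrist","side"): cv2.imwrite(f"pics/{n}5.png",get_image(n)[:,:,::-1])
print(get_obs()["t"])
a=cv2.imread("pics/side5.png")[160:360,240:460];cv2.imwrite("pics/c6.png",cv2.resize(a,None,fx=3,fy=3,interpolation=cv2.INTER_CUBIC))
E
```

```text
20.8583 [517.24417531 -68.76442477  99.96741571] [-0.24099285 -0.46123097 -1.30496179]
97 [517.2 -68.8  97.1] [-0.49 -0.2  -0.93] 42.9
96 [517.1 -68.7  96. ] [-0.46  0.53 -1.19] 43.2
95.5 [517.1 -68.7  95.5] [ 0.94  0.06 -0.8 ] 43.0
95 [517.3 -68.7  95.1] [-0.46 -0.74  0.21] 43.1
94.5 [517.4 -68.8  95.1] [-2.59  0.62  4.92] 42.7
23.0583
```

View pics/c6.png

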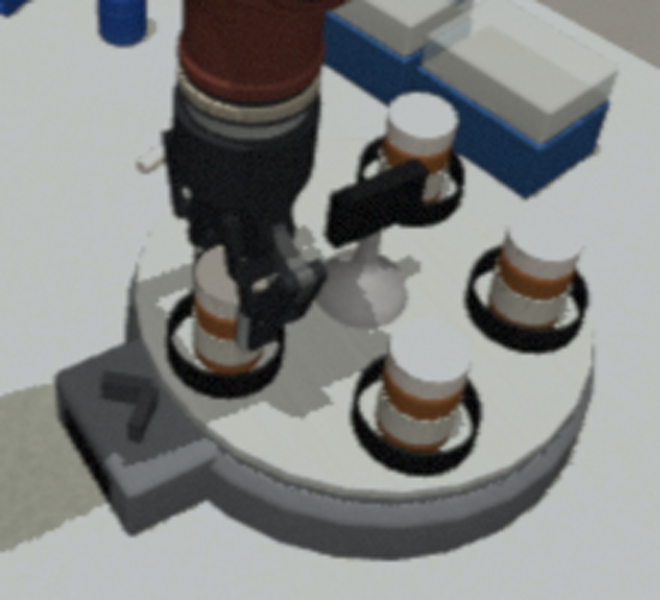

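Contact came at TCP z 95.1, which matches the floor at 66 plus the grasp height of 29. The jar sits in the ring, so I release.

```bash
python3 - <<'E'
from h import *
p=[517.15,-68.73]
move_l([*p,95],speed=15)
grip(64)
move_l([*p,230],speed=100)
goto([480,250,260],[180,0,77.6])
wait(0.2)
for n in("top","side"): cv2.imwrite(f"pics/{n}6.png",get_image(n)[:,:,::-1])
o=get_obs();print(o["t"],o["wrist_force"])
a=cv2.imread("pics/side6.png")[190:340,270:450];b=cv2.imread("pics/top6.png")[130:290,295:440]
x=cv2.resize(b,None,fx=2.5,fy=2.5,interpolation=cv2.INTER_CUBIC);y=cv2.resize(a,(400,x.shape[0]),interpolation=cv2.INTER_CUBIC)
cv2.imwrite("pics/c7.png",np.hstack([x,y]))
E
```

```text
26.6667 [0.20852302 0.22264878 0.01014338]
```

View pics/c7.png

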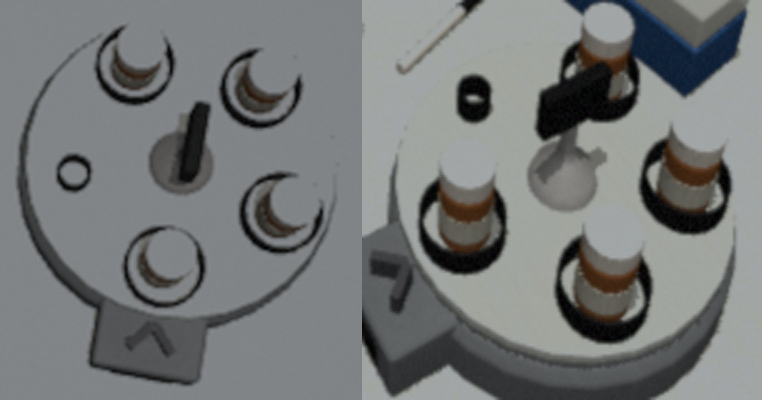

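```bash
python3 - <<'E'
from h import *
cr=lambda u,v:(u/2.5+295,v/2.5+130)
print("ring",onplane("top",*cr(164,266),80),"cap",onplane("top",*cr(170,256),136))
for z in(66,136): print(z,[(proj("top",[515.2,-68.3,z])-[295,130])*2.5])
sx=400/180;sy=400/150
print("side cap expect",(proj("side",[515.2,-68.3,136])-[270,190])*[sx,sy]+[362,0],"base",(proj("side",[515.2,-68.3,66])-[270,190])*[sx,sy]+[362,0])
E
```

```text
ring [514.92310686 -69.20333205  80.        ] cap [515.4822835  -67.19901131 136.        ]
66 [array([161.01333514, 267.92219715])]
136 [array([171.30970869, 256.30674232])]
side cap expect [464.03040483 161.70448192] base [460.10720274 228.7613061 ]
```

The jar's cap measures (515.5,−67.2) and the ring (514.9,−69.2). They agree within about 2 mm and lie at the loading point (515.5,−68.5), and the jar is upright. I hand in.

```bash
python3 -c "
from station import *
print(sign_off())"
```

```text
the job is handed in; nothing more can be done
None
```

I turned the carousel about 75° clockwise by its handle and let go. I then placed the white-capped amber jar in the wide pocket and handed the job in at about 27 s of the 51 s allowed; sign_off gave no verdict.

- **Pocket at the arrow:** before placing the jar, the pocket measured 167.6° around the axis and the arrow 167.6°. After placing it, the ring centre was within about 1 mm of the loading point.
- **Jar in the pocket:** the last pictures show it upright in the collar, with its cap about 2 mm from the ring centre. It touched down at a height that fits the pocket floor.
- **Robot clear:** the gripper is open and well away, with wrist force near zero.
- **Disagreements:**
  - The top and side views first differed by 6 mm on the jar's y position; the wrist camera settled it.
  - While the jar was held, the wrist view suggested it and the pocket both sat 4–5 mm off the tool centre, more than the 2 mm calibration tolerance. They agreed with each other within about 1 mm, so I placed it with a 2 mm correction.
  - The network found no jar in the top picture after the turn, when the arm was over the jar.

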